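# Sort the leavings of a welding job onto the stud plate and into the trays

### The job

Sort the five loose parts that lie between the robot and the trays; the similar things at the back of the bench are not part of it. Seat the flange whose bolt holes line up with the stud plate on its studs, flat down on the plate; lay the flange that does not fit flat in the middle of the red tray; stand both torch parts, the brown ceramic cup and the black back cap, upright in the blue tray, and put the hex bolt in the yellow tray, either standing or lying. Leave everything released and at rest.

Things in the scene. Friction and masses are not known exactly. Their poses are not given: they have to be found in the camera images.
- flange_four: Square grey metal flange 80x80x10 mm with a round centre boss, 32 mm diameter (flared to 40 at its foot), top 48 mm above the underside; 0.25-0.42 kg. Origin: centre of underside; x, y square to its sides, z up. Four 14 mm holes at x, y = +-27 mm, the studs' pattern at any quarter turn. Grip the boss along plate x or y (not a diagonal): the fingers then pass between the studs.
- flange_three: Square grey metal flange 80x80x10 mm with a round centre boss, 32 mm diameter (flared to 40 at its foot), top 48 mm above the underside; 0.25-0.42 kg. Origin: centre of underside; x, y square to its sides, z up. Only three 14 mm holes, at (0, 28), (27, -25), (-27, -25) mm: it cannot go over the four studs.
- ceramic_cup: Loose red-brown ceramic torch cup standing on its wide end, round, 24 mm diameter in its lower half, tapering to a narrower neck, 40 mm high, 20 g. Origin: centre of its underside; z up along its axis.
- back_cap: Loose black torch back cap standing on end, round, 18 mm diameter, 47 mm high, 20 g. Origin: centre of its underside; z up along its axis.
- hex_bolt: Loose steel hex bolt standing on its head: head 19 mm across flats (22 mm across corners) and 8 mm high below, shank 12 mm diameter above it, 58 mm high in all, 50 to 100 g. Origin: centre of the head's underside; z along the shank, towards its end.
- stud_plate: Fixed dark steel plate 100x100 mm, 12 mm thick, with four upright 8 mm steel studs at x, y = +-27 mm, their tops 42 mm above the bench, the last 8 mm tapering to a 3 mm tip. Origin: centre of its underside, on the bench; x, y square to its sides, z up. A seated flange's underside is 12 mm above the bench. Changes places with the trays.
- red_tray: Fixed open plain square red tray for parts that do not fit: 126x126 mm outside, 18 mm high, walls and floor 4 mm thick (118x118 mm inside). Origin: centre of its underside, on the bench; x, y square to its walls (a small card holder on the -x wall), z up. Changes places with the other trays and the stud plate.
- blue_tray: Fixed open plain square blue tray for torch parts: 126x126 mm outside, 18 mm high, walls and floor 4 mm thick (118x118 mm inside). Origin: centre of its underside, on the bench; x, y square to its walls (a small card holder on the -x wall), z up. Changes places with the other trays and the stud plate.
- yellow_tray: Fixed open plain square yellow tray for fasteners: 126x126 mm outside, 18 mm high, walls and floor 4 mm thick (118x118 mm inside). Origin: centre of its underside, on the bench; x, y square to its walls (a small card holder on the -x wall), z up. Changes places with the other trays and the stud plate.

How it is judged:
At the end, for the whole second after the job is handed in: Four-hole flange seated on the studs (centre within 8 mm, flat on the plate within 3 mm); three-hole flange flat on the red tray's floor, within 30 mm of its middle each way; cup and cap upright (0.15 rad) on the blue tray's floor; bolt in the yellow tray, standing or lying; all at rest (z of flange_four in the frame of stud_plate between 0.009 and 0.015 m and horizontal distance between flange_four and stud_plate below 0.008 m and angle between each of flange_four, flange_three's own z axis and vertical below 0.06 rad and linear speed of each of flange_four, flange_three, ceramic_cup, back_cap, hex_bolt below 0.02 m/s and angular speed of each of flange_four, flange_three, ceramic_cup, back_cap, hex_bolt below 0.3 rad/s and x of flange_three in the frame of red_tray between -0.03 and 0.03 m and y of flange_three in the frame of red_tray between -0.03 and 0.03 m and z of flange_three in the frame of red_tray between 0.001 and 0.008 m and x of ceramic_cup in the frame of blue_tray between -0.053 and 0.053 m and y of ceramic_cup in the frame of blue_tray between -0.053 and 0.053 m and z of ceramic_cup in the frame of blue_tray between 0.001 and 0.008 m and angle between each of ceramic_cup, back_cap's own z axis and vertical below 0.15 rad and x of back_cap in the frame of blue_tray between -0.053 and 0.053 m and y of back_cap in the frame of blue_tray between -0.053 and 0.053 m and z of back_cap in the frame of blue_tray between 0.001 and 0.008 m and x of hex_bolt in the frame of yellow_tray between -0.06 and 0.06 m and y of hex_bolt in the frame of yellow_tray between -0.06 and 0.06 m and z of hex_bolt in the frame of yellow_tray between 0.001 and 0.03 m); the robot touches nothing.
It also fails if it takes over 144 s, if anything falls off the work surface, if the arm or the gripper's body presses on something with over 40 N, if the wrist force passes 120 N, or if a joint passes its speed limit or range.

### The arm

A 6-joint arm with a two-finger parallel gripper is mounted at the origin on a cart in front of the work surface, level with it; the furniture and walls round the work are solid. World frame = base frame: x ahead of the robot, y to its left, z up, the work surface at z = 0. Lengths are in m, angles in rad, forces in N, time in s.
With the tool pointing down it reaches from about 0.35 to 0.925 m from the base axis. Payload 6.4 kg.
Tool frame: the origin (TCP) lies midway between the tips of the shut fingers; the grasp point (between the pads) lies 19 mm behind it; z points along the fingers, y is the line along which they close (so a half turn about z gives the same grasp; the last joint's range is limited). The gripper opens to 94 mm and grips with 3 to 60 N. Pads are 16 mm wide; open, the fingers measure 119 mm over their backs; the gripper's body (75 mm by 177 mm) begins 78 mm behind the grasp point.
Start: joints at [1.052, 0.245, 1.558, -0, 1.339, -0.174], TCP at [0.22, 0.612, 0.205] pointing down, gripper open.
Joint ranges: [-3.13, 3.13], [-1.02, 2.26], [0.13, 2.54], [-0.95, 4.09], [0.21, 2.88], [-2.74, 2.74]. Speed limits (rad/s): [2.57, 2.57, 3.14, 3.14, 3.14, 3.14].

### API

Orientations are given as a 3x3 rotation matrix whose columns are the frame's x, y, z axes.
In Python, from workcell import arm, get_image gives the robot as it stands.
- The arm moves only by the tool jog_arm, never from a script. Its argument "commands" is one flat list of numbers, 7 for each row, row after row: the turn, a rotation vector about the tool's x, y, z in rad, then the shift along the tool's x, y, z in mm, then the finger opening in mm, from 0 to 94. A call has 1 to 5 rows; each row is the pose to reach, as a shift and turn from the pose commanded when the call began, along the tool's axes at that moment; what a row does not reach only later rows make up. A row lasts 1/10 s, in which the tool goes at most 50 mm and 8.59 degrees, less where a joint would pass 70% of its speed; a pose out of reach is approached as far as the arm can. A call with a gripper value outside its range is refused whole. The fingers move at their own pace and stop on an object; "force" is the grip in N (left out, the last holds). Time passes only in rows, so rows that repeat a pose let the fingers close. It gives the time, the measured TCP pose, the force, the opening and the grip force at its end, in the units of the state.
- arm.read_state(): the state, without advancing time (a new reading comes with each control period).
- get_image(name): name is "side" or "top"; returns a dict with "pixels" (420x560x3 uint8, red, green, blue), "K" (3x3 intrinsics, pixels), "R" (3x3) and "t" (3): a world point X has camera coordinates R X + t. Camera axes: x right, y down, z forward; pixel columns grow to the right and rows downward; lengths in m; the calibration is good to about 2 mm. A picture is of the moment at which its call begins. There is no depth.
- arm.finish_job(): hands the job in; it is judged then, once.
The state is a dict: "t": time; "joint_positions": joint angles; "joint_velocities": joint speeds; "joint_torque": joint torques, N m; "position": TCP position; "tool_rot": TCP orientation; "contact_force": force on the tool from outside, world axes, zero at the start; "torque": the same for the moment, N m; "width": finger opening in m; "gripper_force": force on a finger pad.
Only numpy, scipy, OpenCV 4.12 (cv2) and the standard library are available. Lean on these libraries where they do the work, as an engineer would, in place of code of your own. Each camera call takes 0.05 s, during which the arm holds its last target. There are 200 camera calls.

## Working session

There is one attempt and no reset: what is moved stays moved. The work goes in short steps, Python scripts to look and compute and a tool call to move; the robot and the scene stay as the last step left them, time stands still between calls to the robot, and variables do not carry over. Pictures are saved under pics/ and viewed, at most 14 in all, crops included, and the job is handed in when it is done.

Besides the shell and the picture viewer there is one more tool, called after "Emit:" by a JSON object that holds its "fn" and its "kwargs". jog_arm: Moves the arm, as the interface text tells. Its arguments: {"type":"object","properties":{"commands":{"type":"array","items":{"type":"number"}},"force":{"type":"number"}},"required":["commands"]}

```bash
mkdir -p pics; ls
python3 - <<'E'
from workcell import arm,get_image
import cv2,numpy as np
for n in("top","side"):
    d=get_image(n); cv2.imwrite(f"pics/{n}0.png",d["pixels"][:,:,::-1]); print(n,d["K"],d["R"],d["t"])
s=arm.read_state(); print(s)
E
```

```text
pics
top [[507.00123089   0.         283.32857419]
 [  0.         507.00123089 206.56310068]
 [  0.           0.           1.        ]] [[-0.00876685 -0.99974799  0.02066656]
 [-0.99218437  0.0061242  -0.12463011]
 [ 0.12447214 -0.02159765 -0.99198802]] [-0.01287374  0.49879962  1.5095117 ]
side [[546.44618133   0.         274.55178534]
 [  0.         546.44618133 204.59619378]
 [  0.           0.           1.        ]] [[ 0.94566963 -0.32506466  0.00647432]
 [-0.12212757 -0.37360432 -0.91951328]
 [ 0.30132011  0.86876509 -0.39300561]] [-0.458983    0.10867755  1.24912578]
{'t': 0.1, 'joint_positions': array([ 1.05192503e+00,  2.45742753e-01,  1.55887125e+00, -4.33558935e-05,
        1.33871079e+00, -1.74086175e-01]), 'joint_velocities': array([ 0.00063774, -0.0030141 , -0.00281697,  0.00108894, -0.00219509,
        0.00018191]), 'joint_torque': array([ 1.12581631e-03, -4.16908586e+01, -3.15527380e+01,  6.86428137e-02,
        3.09668959e-02, -9.33981664e-05]), 'position': array([0.21942188, 0.61127132, 0.20446772]), 'tool_rot': array([[-9.41151379e-01,  3.37984326e-01, -8.22324817e-04],
       [ 3.37985228e-01,  9.41150179e-01, -1.52507154e-03],
       [ 2.58480871e-04, -1.71325683e-03, -9.99998499e-01]]), 'contact_force': array([ 0.80210175, -0.39050323,  0.87661447]), 'torque': array([-0.0207531 ,  0.04759254,  0.02916024]), 'gripper_force': 0.0, 'width': 0.09397463018618996}
```

View pics/top0.png

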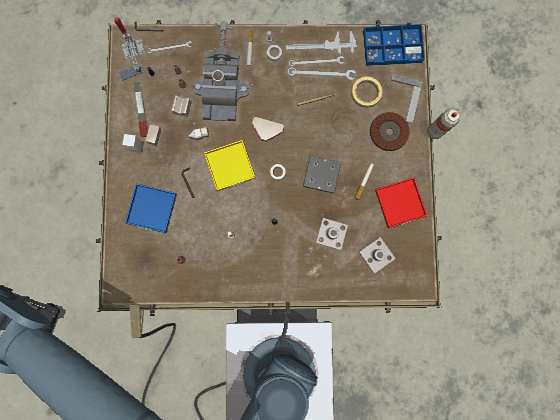

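View pics/side0.png

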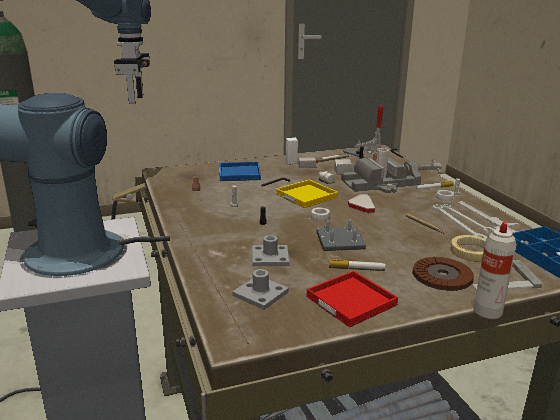

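The top view shows the cup at (181,260), the bolt at (230,235), the cap at (275,221), and the flanges at (332,233) and (377,255). The stud plate is at (322,173), with the blue tray at (151,208), yellow at (230,165) and red at (401,202). Next I'll zoom in on the flanges and plate.

```bash
cat > h.py <<'E'
import cv2,numpy as np
from workcell import arm,get_image
def ray(d,u,v,z):
    "world point at height z on the ray through pixel u,v"
    c=-d["R"].T@d["t"]; r=d["R"].T@np.linalg.solve(d["K"],[u,v,1.]); return c+r*(z-c[2])/r[2]
def proj(d,X):
    p=d["K"]@(d["R"]@np.asarray(X,float)+d["t"]); return p[:2]/p[2]
def crop(im,u,v,w,h,s):
    return cv2.resize(im[v-h//2:v+h//2,u-w//2:u+w//2],None,fx=s,fy=s,interpolation=cv2.INTER_CUBIC)
E
python3 - <<'E'
import cv2,numpy as np
a=cv2.imread("pics/top0.png"); b=cv2.imread("pics/side0.png")
from h import crop
r1=np.hstack([crop(a,u,v,44,44,6) for u,v in((332,233),(377,255),(322,173))])
r2=np.hstack([crop(b,u,v,66,66,4) for u,v in((270,250),(262,287),(340,233))])
cv2.imwrite("pics/z.png",np.vstack([r1,r2]))
E
```

```text
(no output)
```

View pics/z.png

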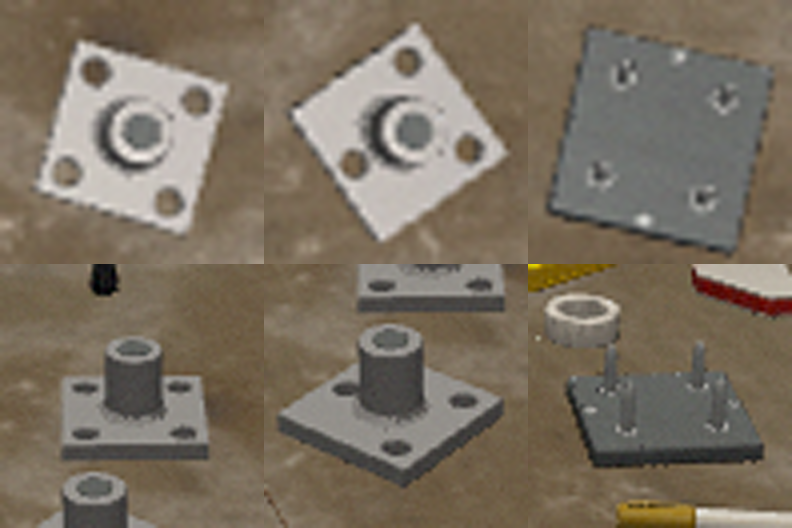

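The four-hole flange is the one at (332,233), with a hole near each corner. The three-hole flange is at (377,255). Now I'll measure positions.

```bash
cat >> h.py <<'E'
def blob(mask,u,v,r):
    "hull of the largest blob within r px of u,v"
    m=np.zeros_like(mask); cv2.circle(m,(u,v),r,255,-1); m&=mask
    cs,_=cv2.findContours(m,cv2.RETR_EXTERNAL,cv2.CHAIN_APPROX_NONE)
    return cv2.convexHull(max(cs,key=cv2.contourArea))
def square(d,mask,u,v,r,z):
    "centre, yaw (deg, in -45..45) and sides of a square blob, on the plane z"
    P=np.array([ray(d,*p,z)[:2] for p in blob(mask,u,v,r)[:,0].astype(float)])
    (c,s,a)=cv2.minAreaRect((P*1000).astype(np.float32)); return np.round(c,1),round((a+45)%90-45,1),np.round(s,1)
def hsv(d): return cv2.cvtColor(d["pixels"],cv2.COLOR_RGB2HSV)
def rng(h,lo,hi): return cv2.inRange(h,np.array(lo),np.array(hi))
E
python3 - <<'E'
from h import *
d=get_image("top"); h=hsv(d); print("cam",-d["R"].T@d["t"])
for n,m,u,v,r,z in(("red",rng(h,(0,180,60),(6,255,255))|rng(h,(172,180,60),(180,255,255)),401,202,36,.018),
 ("blue",rng(h,(100,120,50),(120,255,255)),151,208,36,.018),("yellow",rng(h,(22,170,90),(35,255,255)),230,165,36,.018),
 ("four",rng(h,(0,0,150),(180,45,255)),332,233,23,.01),("three",rng(h,(0,0,150),(180,45,255)),377,255,23,.01),
 ("plate",rng(h,(60,10,50),(130,90,170)),322,173,28,.012)): print(n,*square(d,m,u,v,r,z))
s=get_image("side"); hs=hsv(s); print("cam",-s["R"].T@s["t"])
for n,(u,v) in dict(cup=(181,260),cap=(275,221),bolt=(230,235)).items():
    print(n,h[v-4:v+5,u-4:u+5,:].reshape(9,-1,3).tolist() if 0 else "", ray(d,u,v,.03)[:2], proj(s,ray(d,u,v,.03)))
a=np.hstack([crop(x["pixels"],u,v,40,40,6) for x,u,v in((d,181,260),(d,275,221),(d,230,235))])
b=np.hstack([crop(x["pixels"],u,v,40,40,6) for x,u,v in((s,196,184),(s,263,215),(s,234,196))])
cv2.imwrite("pics/z2.png",np.vstack([a,b])[:,:,::-1])
E
```

```text
cam [0.30689618 0.01667666 1.55984903]
red [ 512.  -379.3] 16.8 [124.6 128.6]
blue [499.4 388.7] -13.8 [127.  125.2]
yellow [631.2 149.5] 18.7 [127.8 125.4]
four [ 417.8 -164.6] -16.8 [80.  79.8]
three [ 351.5 -302.5] 33.7 [81.3 78.5]
plate [565.1 -92.9] -14.5 [15.8  4.6]
cam [ 0.07093209 -1.19379363  0.59381549]
cup  [0.33973867 0.29076851] [194.92549638 180.90609962]
cap  [0.45492841 0.00899532] [262.09833932 213.36166302]
bolt  [0.41347151 0.14488886] [232.35820077 195.95204946]
```

View pics/z2.png

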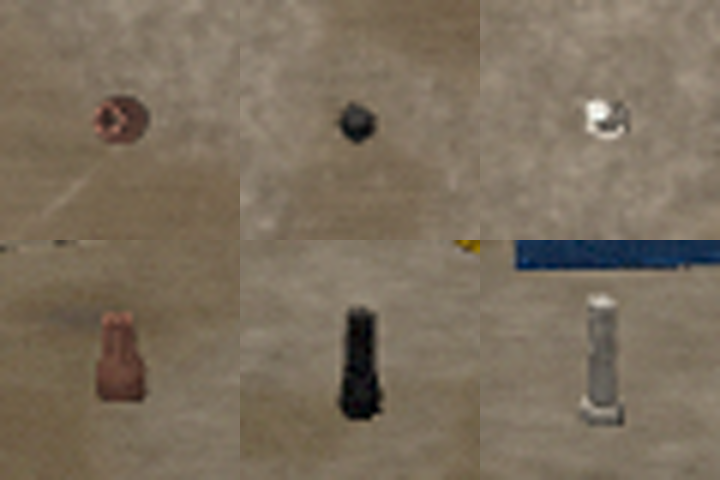

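Run:
```python
from h import *
d=get_image("top"); s=get_image("side")
def two(a,b,z):  # least squares of top pixel (u,v) and side column u at axis height z
    X=ray(d,*a,z); return np.round(1000*X[:2],1), np.round(proj(s,X)-b,1)
print("cup",two((180.7,259.4),(195.7,186),.012)); print("cap",two((274.0,220.9),(262.7,215),.023))
print("bolt tip",two((229.2,234.3),(233.8,191),.058)); print("bolt head",two((230.5,234.2),(233.8,207),.006))
P=np.array([ray(d,300+x/6-.5,151+y/6-.5,.012)[:2]*1000 for x,y in((588-528,27),(772-528,68),(735-528,250),(550-528,210))])
print("plate",cv2.minAreaRect(P.astype(np.float32)),P.mean(0).round(1))
S=np.array([ray(d,300+x/6-.5,151+y/6-.5,.012)[:2]*1000 for x,y in((622-528,78),(723-528,99),(704-528,200),(598-528,178))])
print("studs",S.mean(0).round(1),cv2.minAreaRect(S.astype(np.float32)))
h=hsv(d); print(h[165:182:4,312:332:6].tolist())
m=rng(h,(80,18,60),(115,110,150)); print(square(d,m,322,173,28,.012))
```

```text
cup (array([341.9, 294.9]), array([-0. ,  0.1]))
cap (array([455.9,  12. ]), array([-0.6,  0.4]))
bolt tip (array([413.6, 144.9]), array([-1.6, -4.6]))
bolt head (array([417.6, 145.4]), array([ 0.2, -3.2]))
plate ((603.923095703125, -137.20965576171875), (97.98914337158203, 98.77762603759766), 77.42962646484375) [ 603.7 -137.3]
studs [ 603.6 -137.5] ((603.6848754882812, -137.16529846191406), (55.93777084350586, 54.22308349609375), 77.80933380126953)
[[[53, 9, 111], [30, 2, 107], [0, 0, 108], [60, 2, 107]], [[75, 5, 112], [45, 5, 113], [60, 7, 112], [30, 7, 104]], [[45, 9, 116], [50, 7, 114], [60, 7, 109], [53, 9, 110]], [[40, 6, 118], [0, 2, 113], [75, 9, 112], [90, 7, 110]], [[15, 7, 141], [100, 7, 114], [90, 2, 114], [53, 9, 112]]]
(array([ 548.8, -152.6]), 0.0, array([0., 0.]))
```

Emit:
{"fn": "jog_arm", "kwargs": {"commands": [0, 0, -0.345, -111, -129, 0, 60, 0, 0, -0.345, -111, -129, 0, 60, 0, 0, -0.345, -111, -129, 0, 60, 0, 0, -0.345, -111, -129, 0, 60, 0, 0, -0.345, -111, -129, 0, 60], "force": 15}}

```text
t: 0.8
position: [0.2813, 0.451, 0.2055]
tool_rot: [[-1.0, 0.003, 0.0], [0.003, 1.0, -0.0], [-0.0, -0.0, -1.0]]
contact_force: [0.3, 1.1, 0.4]
width: 0.0602
gripper_force: 0.0
```

Emit:
{"fn": "jog_arm", "kwargs": {"commands": [0, 0, 0, -61, -158, 85, 60, 0, 0, 0, -61, -158, 85, 60, 0, 0, 0, -61, -158, 85, 60, 0, 0, 0, -61, -158, 85, 60, 0, 0, 0, -61, -158, 85, 60]}}

```text
t: 1.3
position: [0.3409, 0.2924, 0.118]
tool_rot: [[-1.0, 0.004, -0.004], [0.004, 1.0, -0.002], [0.004, -0.002, -1.0]]
contact_force: [-0.9, 0.6, -0.1]
width: 0.06
gripper_force: 0.0
```

Emit:
{"fn": "jog_arm", "kwargs": {"commands": [0, 0, 0, -1, 2, 50, 60, 0, 0, 0, -1, 2, 80, 60, 0, 0, 0, -1, 2, 100, 60, 0, 0, 0, -1, 2, 116, 60, 0, 0, 0, -1, 2, 116, 60]}}

```text
t: 1.8
position: [0.3411, 0.2976, 0.0029]
tool_rot: [[-1.0, -0.002, -0.003], [-0.002, 1.0, -0.001], [0.003, -0.001, -1.0]]
contact_force: [0.2, -0.1, 0.6]
width: 0.0599
gripper_force: 0.0
```

Emit:
{"fn": "jog_arm", "kwargs": {"commands": [0, 0, 0, 0, 0, 0, 15, 0, 0, 0, 0, 0, 0, 15, 0, 0, 0, 0, 0, 0, 15, 0, 0, 0, 0, 0, 0, 15, 0, 0, 0, 0, 0, 0, 15]}}

```text
t: 2.3
position: [0.3429, 0.297, 0.005]
tool_rot: [[-1.0, -0.0, 0.001], [-0.0, 1.0, 0.0], [-0.001, 0.0, -1.0]]
contact_force: [-0.6, 0.5, 0.0]
width: 0.0237
gripper_force: 2.8
```

Run:
```python
from h import *
d=get_image("top"); s=get_image("side")
p=arm.read_state()["position"]; print(p,proj(d,p),proj(s,p))
cv2.imwrite("pics/g1.png",np.hstack([crop(d["pixels"],181,240,90,90,4),crop(s["pixels"],196,170,90,90,4)])[:,:,::-1])
```

```text
[0.34293343 0.29701823 0.00490274] [180.43506587 259.12632859] [196.01115133 188.0593195 ]
```

View pics/g1.png

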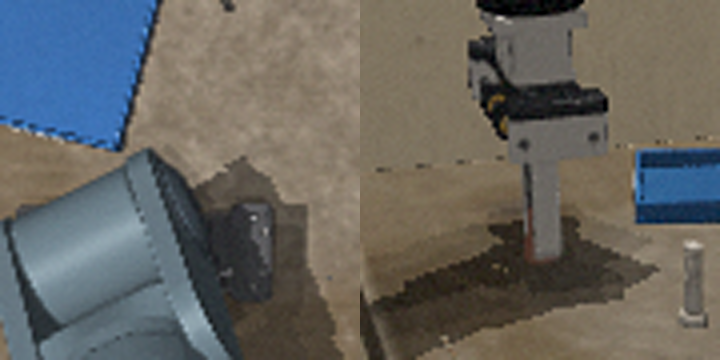

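The fingers have the cup, at 23.7 mm opening: it shows red-brown between the fingers at (530,245) of the crop. Now I'll carry it to the blue tray.

Emit:
{"fn": "jog_arm", "kwargs": {"commands": [0, 0, 0, 0, 0, 0, 12, 0, 0, 0, 0, 0, -25, 12, 0, 0, 0, 0, 0, -60, 12, 0, 0, 0, 0, 0, -95, 12, 0, 0, 0, 0, 0, -95, 12]}}

```text
t: 2.9
position: [0.3458, 0.2985, 0.1041]
tool_rot: [[-1.0, -0.0, 0.009], [-0.0, 1.0, 0.004], [-0.009, 0.004, -1.0]]
contact_force: [1.4, 0.6, -0.7]
width: 0.0229
gripper_force: 15.0
```

Emit:
{"fn": "jog_arm", "kwargs": {"commands": [0, 0, 0, -35, 18, 0, 12, 0, 0, 0, -75, 38, 0, 12, 0, 0, 0, -115, 58, 0, 12, 0, 0, 0, -150, 77, 0, 12, 0, 0, 0, -181, 92, 0, 12]}}

```text
t: 3.4
position: [0.5245, 0.3893, 0.0974]
tool_rot: [[-1.0, -0.0, -0.002], [-0.0, 1.0, -0.001], [0.002, -0.001, -1.0]]
contact_force: [-1.2, -0.8, 0.4]
width: 0.023
gripper_force: 15.0
```

Emit:
{"fn": "jog_arm", "kwargs": {"commands": [0, 0, 0, 0, 0, 0, 12, 0, 0, 0, 0, 0, 30, 12, 0, 0, 0, 0, 0, 60, 12, 0, 0, 0, 0, 0, 75, 12, 0, 0, 0, 0, 0, 75, 12]}}

```text
t: 3.9
position: [0.5206, 0.3874, 0.0209]
tool_rot: [[-1.0, -0.0, -0.006], [-0.0, 1.0, -0.003], [0.006, -0.003, -1.0]]
contact_force: [-0.6, 0.5, -1.1]
width: 0.023
gripper_force: 15.0
```

Run:
```python
from h import *
d=get_image("top"); s=get_image("side")
S=arm.read_state();p=S["position"]; print(p,S["width"],proj(d,p),proj(s,p))
cv2.imwrite("pics/g2.png",np.hstack([crop(d["pixels"],160,208,90,90,4),crop(s["pixels"],240,150,90,90,4)])[:,:,::-1])
```

```text
[0.52348612 0.38888353 0.02485033] 0.023030338491397528 [149.89230017 199.5545584 ] [246.14529452 165.73166813]
```

View pics/g2.png

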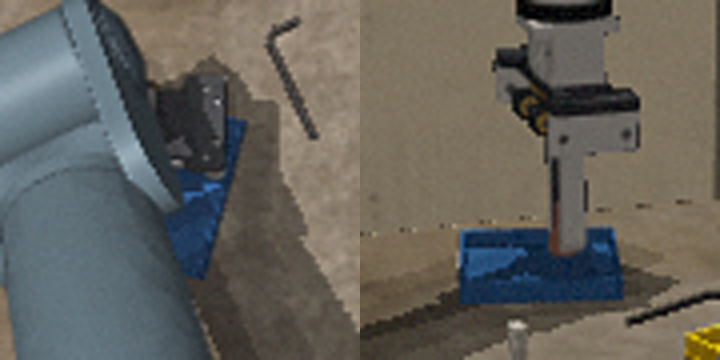

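The cup is between the fingers above the back of the blue tray. I'll lower it, release and back off.

Emit:
{"fn": "jog_arm", "kwargs": {"commands": [0, 0, 0, 0, 0, 6, 12, 0, 0, 0, 0, 0, 12, 12, 0, 0, 0, 0, 0, 16, 12, 0, 0, 0, 0, 0, 16, 12, 0, 0, 0, 0, 0, 16, 12]}}

```text
t: 4.5
position: [0.5238, 0.389, 0.0087]
tool_rot: [[-1.0, -0.0, 0.001], [-0.0, 1.0, 0.0], [-0.001, 0.0, -1.0]]
contact_force: [-0.6, -0.1, 0.4]
width: 0.023
gripper_force: 15.0
```

Emit:
{"fn": "jog_arm", "kwargs": {"commands": [0, 0, 0, 0, 0, 0, 26, 0, 0, 0, 0, 0, 0, 30, 0, 0, 0, 0, 0, 0, 40, 0, 0, 0, 0, 0, 0, 40, 0, 0, 0, 0, 0, -20, 40]}}

```text
t: 5.0
position: [0.5213, 0.3877, 0.0256]
tool_rot: [[-1.0, -0.0, -0.006], [-0.0, 1.0, -0.003], [0.006, -0.003, -1.0]]
contact_force: [-0.8, -0.0, -0.1]
width: 0.0404
gripper_force: 0.0
```

Emit:
{"fn": "jog_arm", "kwargs": {"commands": [0, 0, 0, 0, 0, -25, 40, 0, 0, 0, 0, 0, -70, 40, 0, 0, 0, 0, 0, -92, 40, 0, 0, 0, 0, 0, -92, 40, 0, 0, 0, 0, 0, -92, 40]}}

```text
t: 5.5
position: [0.5233, 0.3887, 0.12]
tool_rot: [[-1.0, -0.0, -0.0], [-0.0, 1.0, -0.0], [0.0, -0.0, -1.0]]
contact_force: [-0.7, -0.1, -1.3]
width: 0.04
gripper_force: 0.0
```

Emit:
{"fn": "jog_arm", "kwargs": {"commands": [0, 0, 0, 9, -48, 0, 50, 0, 0, 0, 17, -96, 0, 50, 0, 0, 0, 26, -144, 0, 50, 0, 0, 0, 34, -188, 0, 50, 0, 0, 0, 34, -188, 0, 50]}}

```text
t: 6.0
position: [0.4869, 0.1969, 0.1174]
tool_rot: [[-1.0, 0.005, -0.006], [0.005, 1.0, -0.002], [0.006, -0.002, -1.0]]
contact_force: [-0.8, 0.3, -0.8]
width: 0.05
gripper_force: 0.0
```

Emit:
{"fn": "jog_arm", "kwargs": {"commands": [0, 0, 0, 9, -48, 0, 50, 0, 0, 0, 17, -96, 0, 50, 0, 0, 0, 26, -144, 0, 50, 0, 0, 0, 33, -189, 0, 50, 0, 0, 0, 33, -189, 0, 50]}}

```text
t: 6.5
position: [0.4553, 0.0086, 0.1188]
tool_rot: [[-1.0, 0.006, -0.003], [0.006, 1.0, -0.0], [0.003, -0.0, -1.0]]
contact_force: [0.3, -0.2, -0.1]
width: 0.0502
gripper_force: 0.0
```

Emit:
{"fn": "jog_arm", "kwargs": {"commands": [0, 0, 0, 0, 0, 45, 50, 0, 0, 0, 0, 0, 85, 50, 0, 0, 0, 0, 0, 112, 50, 0, 0, 0, 0, 0, 112, 50, 0, 0, 0, 0, 0, 112, 50]}}

```text
t: 7.0
position: [0.4561, 0.0127, 0.0079]
tool_rot: [[-1.0, -0.001, -0.002], [-0.001, 1.0, 0.001], [0.002, 0.001, -1.0]]
contact_force: [0.6, 0.0, -0.4]
width: 0.0502
gripper_force: 0.0
```

Emit:
{"fn": "jog_arm", "kwargs": {"commands": [0, 0, 0, 0, 0, 0, 10, 0, 0, 0, 0, 0, 0, 10, 0, 0, 0, 0, 0, 0, 10, 0, 0, 0, 0, 0, 0, 10, 0, 0, 0, 0, 0, 0, 10]}}

```text
t: 7.5
position: [0.457, 0.0118, 0.009]
tool_rot: [[-1.0, -0.0, 0.001], [-0.0, 1.0, -0.0], [-0.001, -0.0, -1.0]]
contact_force: [-0.3, 0.3, 2.3]
width: 0.016
gripper_force: 15.0
```

Emit:
{"fn": "jog_arm", "kwargs": {"commands": [0, 0, 0, 0, 0, 0, 10, 0, 0, 0, 0, 0, 0, 10, 0, 0, 0, 0, 0, 0, 10, 0, 0, 0, 0, 0, 0, 10, 0, 0, 0, 0, 0, 0, 10]}}

```text
t: 8.0
position: [0.4571, 0.0118, 0.0089]
tool_rot: [[-1.0, -0.0, 0.001], [-0.0, 1.0, -0.0], [-0.001, -0.0, -1.0]]
contact_force: [-0.8, 0.3, 5.2]
width: 0.0162
gripper_force: 15.2
```

Emit:
{"fn": "jog_arm", "kwargs": {"commands": [0, 0, 0, 0, 0, -15, 10, 0, 0, 0, 0, 0, -50, 10, 0, 0, 0, 0, 0, -90, 10, 0, 0, 0, 0, 0, -100, 10, 0, 0, 0, 0, 0, -100, 10]}}

```text
t: 8.5
position: [0.4577, 0.0116, 0.1097]
tool_rot: [[-1.0, -0.0, 0.003], [-0.0, 1.0, -0.001], [-0.003, -0.001, -1.0]]
contact_force: [0.0, 1.0, -0.5]
width: 0.0159
gripper_force: 14.9
```

Emit:
{"fn": "jog_arm", "kwargs": {"commands": [0, 0, 0, -2, 35, 0, 10, 0, 0, 0, -4, 80, 0, 10, 0, 0, 0, -6, 125, 0, 10, 0, 0, 0, -8, 165, 0, 10, 0, 0, 0, -9, 189, 0, 10]}}

```text
t: 9.0
position: [0.4636, 0.2029, 0.1057]
tool_rot: [[-1.0, -0.002, -0.004], [-0.002, 1.0, -0.001], [0.004, -0.001, -1.0]]
contact_force: [0.3, -0.8, 0.4]
width: 0.0157
gripper_force: 14.9
```

Emit:
{"fn": "jog_arm", "kwargs": {"commands": [0, 0, 0, -2, 40, 0, 10, 0, 0, 0, -4, 80, 0, 10, 0, 0, 0, -6, 125, 0, 10, 0, 0, 0, -8, 165, 0, 10, 0, 0, 0, -8, 188, 0, 10]}}

```text
t: 9.5
position: [0.4719, 0.3907, 0.1052]
tool_rot: [[-1.0, -0.002, -0.004], [-0.002, 1.0, -0.002], [0.004, -0.002, -1.0]]
contact_force: [-0.6, -1.0, 0.4]
width: 0.0158
gripper_force: 14.9
```

Emit:
{"fn": "jog_arm", "kwargs": {"commands": [0, 0, 0, 0, 0, 0, 10, 0, 0, 0, 0, 0, 40, 10, 0, 0, 0, 0, 0, 70, 10, 0, 0, 0, 0, 0, 70, 10, 0, 0, 0, 0, 0, 70, 10]}}

```text
t: 10.0
position: [0.4729, 0.3876, 0.0373]
tool_rot: [[-1.0, 0.001, -0.003], [0.001, 1.0, -0.002], [0.003, -0.002, -1.0]]
contact_force: [1.2, 0.2, 0.4]
width: 0.0158
gripper_force: 14.9
```

Run:
```python
from h import *
d=get_image("top"); s=get_image("side")
S=arm.read_state();p=S["position"]; print(p,S["width"],proj(d,p),proj(s,p))
cv2.imwrite("pics/g3.png",np.hstack([crop(d["pixels"],160,208,90,90,4),crop(s["pixels"],240,150,90,90,4)])[:,:,::-1])
```

```text
[0.47465437 0.38887898 0.03991623] 0.01623942488610793 [148.29552298 214.98594372] [231.11510061 162.74945196]
```

View pics/g3.png

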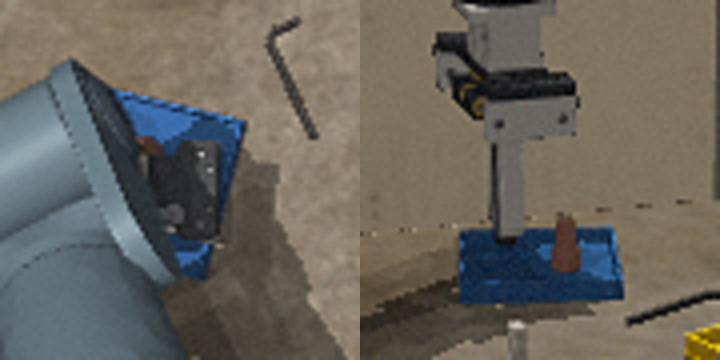

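The cup stands upright at (566,245) of the crop, and the cap is in the fingers. Lowering and releasing the cap.

Emit:
{"fn": "jog_arm", "kwargs": {"commands": [0, 0, 0, 0, 0, 10, 10, 0, 0, 0, 0, 0, 20, 10, 0, 0, 0, 0, 0, 26, 10, 0, 0, 0, 0, 0, 27, 10, 0, 0, 0, 0, 0, 27, 10]}}

```text
t: 10.6
position: [0.4737, 0.3888, 0.0121]
tool_rot: [[-1.0, -0.001, -0.0], [-0.001, 1.0, -0.001], [0.0, -0.001, -1.0]]
contact_force: [-3.5, -2.2, 6.9]
width: 0.0163
gripper_force: 15.2
```

Emit:
{"fn": "jog_arm", "kwargs": {"commands": [0, 0, 0, 0, 0, 0, 18, 0, 0, 0, 0, 0, 0, 24, 0, 0, 0, 0, 0, 0, 34, 0, 0, 0, 0, 0, 0, 40, 0, 0, 0, 0, 0, -15, 40]}}

```text
t: 11.1
position: [0.4718, 0.3879, 0.0246]
tool_rot: [[-1.0, -0.0, -0.004], [-0.0, 1.0, -0.002], [0.004, -0.002, -1.0]]
contact_force: [0.3, 0.9, -0.6]
width: 0.0392
gripper_force: 0.0
```

Emit:
{"fn": "jog_arm", "kwargs": {"commands": [0, 0, 0, 0, 0, -25, 40, 0, 0, 0, 0, 0, -70, 40, 0, 0, 0, 0, 0, -112, 40, 0, 0, 0, 0, 0, -112, 40, 0, 0, 0, 0, 0, -112, 40]}}

```text
t: 11.6
position: [0.4744, 0.3894, 0.1406]
tool_rot: [[-1.0, -0.0, 0.003], [-0.0, 1.0, 0.002], [-0.003, 0.002, -1.0]]
contact_force: [0.3, 0.2, -0.2]
width: 0.0404
gripper_force: 0.0
```

Emit:
{"fn": "jog_arm", "kwargs": {"commands": [0, 0, 0, 10, -43, 0, 50, 0, 0, 0, 20, -86, 0, 50, 0, 0, 0, 30, -130, 0, 50, 0, 0, 0, 40, -173, 0, 50, 0, 0, 0, 46, -200, 0, 50]}}

```text
t: 12.1
position: [0.4252, 0.1866, 0.1364]
tool_rot: [[-1.0, 0.001, -0.004], [0.001, 1.0, -0.001], [0.004, -0.001, -1.0]]
contact_force: [-0.4, -0.5, 0.2]
width: 0.05
gripper_force: 0.0
```

Emit:
{"fn": "jog_arm", "kwargs": {"commands": [0, 0, 0, 11, -43, 0, 50, 0, 0, 0, 11, -43, 0, 50, 0, 0, 0, 11, -43, 50, 50, 0, 0, 0, 11, -43, 70, 50, 0, 0, 0, 11, -43, 70, 50]}}

```text
t: 12.6
position: [0.4128, 0.1459, 0.0644]
tool_rot: [[-1.0, -0.0, -0.009], [-0.0, 1.0, -0.0], [0.009, -0.0, -1.0]]
contact_force: [0.1, 0.4, 0.3]
width: 0.0501
gripper_force: 0.0
```

Emit:
{"fn": "jog_arm", "kwargs": {"commands": [0, 0, 0, 0, 0, 0, 50, 0, 0, 0, 0, 0, 30, 50, 0, 0, 0, 0, 0, 48, 50, 0, 0, 0, 0, 0, 48, 50, 0, 0, 0, 0, 0, 48, 50]}}

```text
t: 13.1
position: [0.4177, 0.1462, 0.0217]
tool_rot: [[-1.0, -0.001, 0.002], [-0.001, 1.0, 0.0], [-0.002, 0.0, -1.0]]
contact_force: [0.1, 0.2, 0.2]
width: 0.0495
gripper_force: 0.0
```

Emit:
{"fn": "jog_arm", "kwargs": {"commands": [0, 0, 0, 0, 0, 0, 5, 0, 0, 0, 0, 0, 0, 5, 0, 0, 0, 0, 0, 0, 5, 0, 0, 0, 0, 0, 0, 5, 0, 0, 0, 0, 0, 0, 5]}}

```text
t: 13.6
position: [0.4167, 0.1458, 0.0207]
tool_rot: [[-1.0, -0.0, 0.0], [-0.0, 1.0, -0.0], [-0.0, -0.0, -1.0]]
contact_force: [0.6, -0.5, -0.1]
width: 0.0133
gripper_force: 0.2
```

Emit:
{"fn": "jog_arm", "kwargs": {"commands": [0, 0, 0, 0, 0, 0, 5, 0, 0, 0, 0, 0, 0, 5, 0, 0, 0, 0, 0, -20, 5, 0, 0, 0, 0, 0, -60, 5, 0, 0, 0, 0, 0, -100, 5], "force": 20}}

```text
t: 14.1
position: [0.4155, 0.1458, 0.1207]
tool_rot: [[-1.0, -0.0, -0.003], [-0.0, 1.0, -0.0], [0.003, -0.0, -1.0]]
contact_force: [-0.2, -0.5, -0.3]
width: 0.0115
gripper_force: 20.0
```

Emit:
{"fn": "jog_arm", "kwargs": {"commands": [0, 0, 0, -35, 1, 0, 5, 0, 0, 0, -80, 2, 0, 5, 0, 0, 0, -125, 3, 0, 5, 0, 0, 0, -165, 4, 0, 5, 0, 0, 0, -200, 4, 0, 5]}}

```text
t: 14.6
position: [0.6182, 0.1499, 0.1198]
tool_rot: [[-1.0, -0.0, -0.001], [-0.0, 1.0, 0.0], [0.001, 0.0, -1.0]]
contact_force: [0.2, 0.2, -0.2]
width: 0.0118
gripper_force: 20.0
```

Emit:
{"fn": "jog_arm", "kwargs": {"commands": [0, 0, 0, -14, 0, 0, 5, 0, 0, 0, -14, 0, 0, 5, 0, 0, 0, -14, 0, 40, 5, 0, 0, 0, -14, 0, 65, 5, 0, 0, 0, -14, 0, 75, 5]}}

```text
t: 15.1
position: [0.6271, 0.1499, 0.0419]
tool_rot: [[-1.0, -0.0, -0.007], [-0.0, 1.0, -0.0], [0.007, -0.0, -1.0]]
contact_force: [-0.4, 0.9, -0.9]
width: 0.0118
gripper_force: 20.0
```

Emit:
{"fn": "jog_arm", "kwargs": {"commands": [0, 0, 0, 0, 0, 10, 5, 0, 0, 0, 0, 0, 16, 5, 0, 0, 0, 0, 0, 20, 5, 0, 0, 0, 0, 0, 20, 5, 0, 0, 0, 0, 0, 20, 5]}}

```text
t: 15.6
position: [0.6312, 0.15, 0.0263]
tool_rot: [[-1.0, -0.0, 0.001], [-0.0, 1.0, 0.0], [-0.001, 0.0, -1.0]]
contact_force: [0.0, -0.1, 0.4]
width: 0.0117
gripper_force: 20.0
```

Emit:
{"fn": "jog_arm", "kwargs": {"commands": [0, 0, 0, 0, 0, 0, 13, 0, 0, 0, 0, 0, 0, 18, 0, 0, 0, 0, 0, 0, 30, 0, 0, 0, 0, 0, 0, 40, 0, 0, 0, 0, 0, -10, 40]}}

```text
t: 16.1
position: [0.6294, 0.1498, 0.0343]
tool_rot: [[-1.0, -0.0, -0.003], [-0.0, 1.0, -0.0], [0.003, -0.0, -1.0]]
contact_force: [-0.6, 0.8, -1.2]
width: 0.0383
gripper_force: 0.0
```

Emit:
{"fn": "jog_arm", "kwargs": {"commands": [0, 0, 0, 0, 0, -40, 40, 0, 0, 0, 0, 0, -80, 40, 0, 0, 0, 0, 0, -100, 40, 0, 0, 0, 0, 0, -100, 40, 0, 0, 0, 0, 0, -100, 40]}}

```text
t: 16.6
position: [0.6305, 0.1499, 0.1354]
tool_rot: [[-1.0, -0.0, 0.0], [-0.0, 1.0, 0.0], [-0.0, 0.0, -1.0]]
contact_force: [-0.3, 0.8, -0.2]
width: 0.0401
gripper_force: 0.0
```

Emit:
{"fn": "jog_arm", "kwargs": {"commands": [0, 0, 0, 26, -39, 0, 60, 0, 0, 0, 52, -78, 0, 60, 0, 0, 0, 80, -118, 0, 60, 0, 0, 0, 106, -157, 0, 60, 0, 0, 0, 106, -157, 0, 60]}}

```text
t: 17.1
position: [0.5207, -0.0098, 0.1326]
tool_rot: [[-1.0, 0.005, -0.006], [0.005, 1.0, 0.001], [0.006, 0.0, -1.0]]
contact_force: [0.1, 0.6, 0.5]
width: 0.0598
gripper_force: 0.0
```

Emit:
{"fn": "jog_arm", "kwargs": {"commands": [0, 0, 0.1, 26, -39, 0, 60, 0, 0, 0.2, 52, -78, 0, 60, 0, 0, 0.293, 80, -118, 0, 60, 0, 0, 0.293, 107, -157, 0, 60, 0, 0, 0.293, 107, -157, 0, 60]}}

```text
t: 17.6
position: [0.4151, -0.1667, 0.1339]
tool_rot: [[-0.956, 0.295, -0.003], [0.295, 0.956, 0.001], [0.003, 0.0, -1.0]]
contact_force: [-0.3, 0.6, 0.8]
width: 0.0602
gripper_force: 0.0
```

Emit:
{"fn": "jog_arm", "kwargs": {"commands": [0, 0, 0, 0, 0, 0, 60, 0, 0, 0, 0, 0, 40, 60, 0, 0, 0, 0, 0, 65, 60, 0, 0, 0, 0, 0, 65, 60, 0, 0, 0, 0, 0, 65, 60]}}

```text
t: 18.1
position: [0.4181, -0.1629, 0.0702]
tool_rot: [[-0.958, 0.286, -0.001], [0.286, 0.958, 0.001], [0.001, 0.001, -1.0]]
contact_force: [0.6, -0.2, 0.0]
width: 0.0602
gripper_force: 0.0
```

Run:
```python
from h import *
s=get_image("side"); d=get_image("top")
S=arm.read_state();p=S["position"]; print(p,S["tool_rot"].round(3))
h=hsv(d); print("plate",square(d,rng(h,(0,0,70),(180,22,135)),322,173,26,.012))
print("four",square(d,rng(h,(0,0,150),(180,45,255)),332,233,23,.01))
cv2.imwrite("pics/g4.png",np.hstack([crop(d["pixels"],330,220,100,100,4),crop(s["pixels"],270,220,100,100,4)])[:,:,::-1])
```

```text
[ 0.41903181 -0.16412011  0.07178556] [[-0.958  0.287  0.002]
 [ 0.287  0.958 -0.001]
 [-0.002 -0.001 -1.   ]]
plate (array([ 603.2, -136.9]), -13.5, array([98.4, 98.5]))
four (array([ 458.3, -207.6]), -38.7, array([71.7, 17.2]))
```

View pics/g4.png

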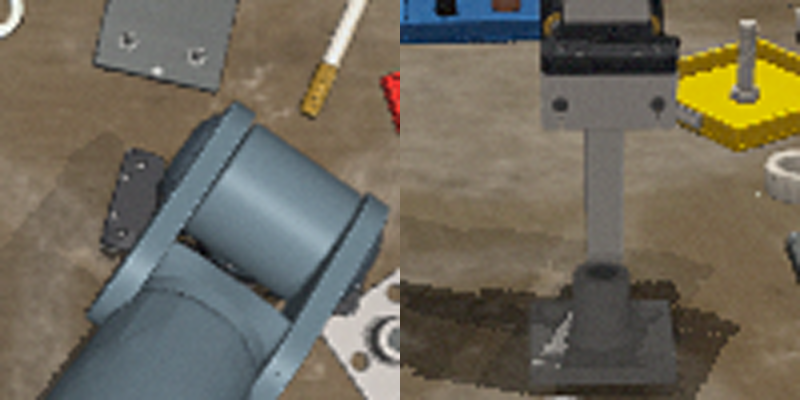

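The bolt stands in the yellow tray at (747,60) of the crop, and the fingers are centred over the four-hole boss. Descending and gripping.

Emit:
{"fn": "jog_arm", "kwargs": {"commands": [0, 0, 0, 1, 0, 30, 60, 0, 0, 0, 1, 0, 45, 60, 0, 0, 0, 1, 0, 51, 60, 0, 0, 0, 1, 0, 51, 60, 0, 0, 0, 1, 0, 51, 60], "force": 40}}

```text
t: 18.7
position: [0.4178, -0.1644, 0.0207]
tool_rot: [[-0.957, 0.288, 0.002], [0.288, 0.957, -0.001], [-0.002, -0.001, -1.0]]
contact_force: [0.8, -1.0, 0.6]
width: 0.0597
gripper_force: 0.0
```

Emit:
{"fn": "jog_arm", "kwargs": {"commands": [0, 0, 0, 0, 0, 0, 25, 0, 0, 0, 0, 0, 0, 25, 0, 0, 0, 0, 0, 0, 25, 0, 0, 0, 0, 0, 0, 25, 0, 0, 0, 0, 0, 0, 25]}}

```text
t: 19.2
position: [0.4169, -0.164, 0.0197]
tool_rot: [[-0.957, 0.289, 0.0], [0.289, 0.957, -0.0], [-0.0, -0.0, -1.0]]
contact_force: [-0.4, 0.5, 2.8]
width: 0.0307
gripper_force: 40.0
```

Emit:
{"fn": "jog_arm", "kwargs": {"commands": [0, 0, 0, 0, 0, 0, 25, 0, 0, 0, 0, 0, 0, 25, 0, 0, 0, 0, 0, -20, 25, 0, 0, 0, 0, 0, -50, 25, 0, 0, 0, 0, 0, -65, 25]}}

```text
t: 19.7
position: [0.4168, -0.1638, 0.0854]
tool_rot: [[-0.957, 0.289, 0.001], [0.289, 0.957, -0.0], [-0.001, -0.0, -1.0]]
contact_force: [0.0, 0.3, -4.3]
width: 0.0304
gripper_force: 40.0
```

Run:
```python
from h import *
d=get_image("top"); S=arm.read_state();p=S["position"]; print(p,S["tool_rot"].round(3),S["contact_force"],S["width"])
R=S["tool_rot"][:2,:2]; print("delta tool mm",R.T@(np.array([603.5,-137.1])-p[:2]*1000), "yaw y",np.degrees(np.arctan2(R[1,1],R[0,1])))
```

```text
[ 0.41804299 -0.16464026  0.08726449] [[-0.957  0.288  0.003]
 [ 0.288  0.957 -0.002]
 [-0.004 -0.001 -1.   ]] [ 1.8656612  -0.68129504 -2.57523797] 0.030359620286809785
delta tool mm [-169.62666727   79.87006409] yaw y 73.23299535889103
```

Emit:
{"fn": "jog_arm", "kwargs": {"commands": [0, 0, -0.02, -30, 14, 0, 25, 0, 0, -0.04, -70, 33, 0, 25, 0, 0, -0.066, -110, 52, 0, 25, 0, 0, -0.066, -145, 68, 0, 25, 0, 0, -0.066, -170, 80, 0, 25]}}

```text
t: 20.25
position: [0.6036, -0.1353, 0.0821]
tool_rot: [[-0.975, 0.224, -0.002], [0.224, 0.975, 0.001], [0.002, 0.001, -1.0]]
contact_force: [-0.8, -1.0, -3.4]
width: 0.0307
gripper_force: 40.0
```

Emit:
{"fn": "jog_arm", "kwargs": {"commands": [0, 0, 0, 0, 0, 0, 25, 0, 0, 0, 0, 0, 0, 25, 0, 0, 0, 0, 0, 8, 25, 0, 0, 0, 0, 0, 14, 25, 0, 0, 0, 0, 0, 14, 25]}}

```text
t: 20.75
position: [0.6006, -0.136, 0.0686]
tool_rot: [[-0.974, 0.226, -0.003], [0.226, 0.974, 0.001], [0.003, 0.001, -1.0]]
contact_force: [0.2, -0.1, -3.7]
width: 0.0304
gripper_force: 40.0
```

Run:
```python
from h import *
s=get_image("side"); d=get_image("top"); S=arm.read_state();p=S["position"]; print(p,S["tool_rot"].round(3),S["contact_force"],S["width"])
cv2.imwrite("pics/g5.png",np.hstack([crop(d["pixels"],320,180,70,70,5),crop(s["pixels"],340,220,70,70,5)])[:,:,::-1])
```

```text
[ 0.6018848  -0.13636413  0.07002402] [[-0.974  0.225 -0.001]
 [ 0.225  0.974  0.   ]
 [ 0.001  0.    -1.   ]] [-0.09919189 -1.12307154 -4.06880506] 0.03042733460004507
```

View pics/g5.png

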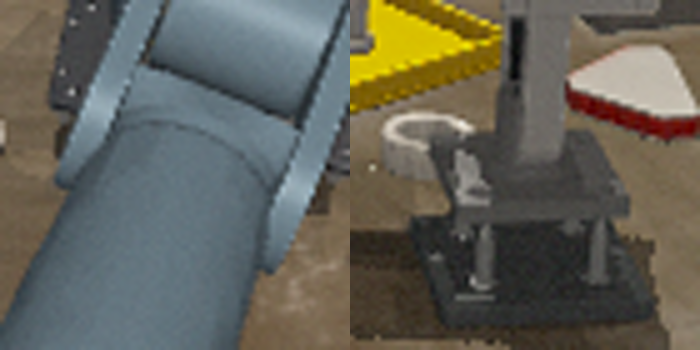

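The flange hovers level over the studs, which are visible under its corners at (480,250) and (597,255) of the crop. I'll lower it in steps and watch the force.

Emit:
{"fn": "jog_arm", "kwargs": {"commands": [0, 0, 0, -0.5, 0, 3, 25, 0, 0, 0, -0.5, 0, 6, 25, 0, 0, 0, -0.5, 0, 9, 25, 0, 0, 0, -0.5, 0, 12, 25, 0, 0, 0, -0.5, 0, 12, 25]}}

```text
t: 21.35
position: [0.6026, -0.1362, 0.0577]
tool_rot: [[-0.974, 0.225, -0.001], [0.225, 0.974, 0.0], [0.001, 0.0, -1.0]]
contact_force: [-1.2, 0.7, -4.1]
width: 0.0307
gripper_force: 40.0
```

Emit:
{"fn": "jog_arm", "kwargs": {"commands": [0, 0, 0, 0, 0, 2, 25, 0, 0, 0, 0, 0, 4, 25, 0, 0, 0, 0, 0, 6, 25, 0, 0, 0, 0, 0, 8, 25, 0, 0, 0, 0, 0, 8, 25]}}

```text
t: 21.85
position: [0.6028, -0.1363, 0.05]
tool_rot: [[-0.974, 0.225, -0.001], [0.225, 0.974, 0.0], [0.001, 0.0, -1.0]]
contact_force: [-0.2, -0.3, -3.1]
width: 0.0309
gripper_force: 40.0
```

Emit:
{"fn": "jog_arm", "kwargs": {"commands": [0, 0, 0, 0, 0, 3, 25, 0, 0, 0, 0, 0, 6, 25, 0, 0, 0, 0, 0, 9, 25, 0, 0, 0, 0, 0, 12, 25, 0, 0, 0, 0, 0, 13, 25]}}

```text
t: 22.35
position: [0.6028, -0.1363, 0.0369]
tool_rot: [[-0.974, 0.225, -0.001], [0.225, 0.974, 0.0], [0.001, 0.0, -1.0]]
contact_force: [0.1, 0.2, -3.4]
width: 0.0304
gripper_force: 40.0
```

Emit:
{"fn": "jog_arm", "kwargs": {"commands": [0, 0, 0, 0, 0, 2, 25, 0, 0, 0, 0, 0, 4, 25, 0, 0, 0, 0, 0, 5, 25, 0, 0, 0, 0, 0, 5, 25, 0, 0, 0, 0, 0, 5, 25]}}

```text
t: 22.85
position: [0.6031, -0.1365, 0.0325]
tool_rot: [[-0.974, 0.225, 0.0], [0.225, 0.974, -0.0], [-0.0, -0.0, -1.0]]
contact_force: [-0.6, 1.0, -3.3]
width: 0.0305
gripper_force: 40.0
```

Emit:
{"fn": "jog_arm", "kwargs": {"commands": [0, 0, 0, 0, 0, 1, 25, 0, 0, 0, 0, 0, 1, 25, 0, 0, 0, 0, 0, 1, 38, 0, 0, 0, 0, 0, 1, 50, 0, 0, 0, 0, 0, 1, 50]}}

```text
t: 23.35
position: [0.6036, -0.1367, 0.0321]
tool_rot: [[-0.974, 0.225, 0.001], [0.225, 0.974, -0.001], [-0.001, -0.0, -1.0]]
contact_force: [0.4, -0.2, -0.0]
width: 0.0489
gripper_force: 0.0
```

Emit:
{"fn": "jog_arm", "kwargs": {"commands": [0, 0, 0, 0, 0, 0, 50, 0, 0, 0, 0, 0, -15, 50, 0, 0, 0, 0, 0, -50, 50, 0, 0, 0, 0, 0, -80, 50, 0, 0, 0, 0, 0, -80, 50]}}

```text
t: 23.85
position: [0.6067, -0.1379, 0.1181]
tool_rot: [[-0.974, 0.225, 0.01], [0.225, 0.974, -0.004], [-0.011, -0.002, -1.0]]
contact_force: [1.2, -1.3, 0.3]
width: 0.0502
gripper_force: 0.0
```

Emit:
{"fn": "jog_arm", "kwargs": {"commands": [0, 0, 0, 25, -26, 0, 60, 0, 0, 0, 50, -52, 0, 60, 0, 0, 0, 75, -79, 0, 60, 0, 0, 0, 104, -109, 0, 60, 0, 0, 0, 104, -109, 0, 60]}}

```text
t: 24.35
position: [0.4742, -0.2206, 0.111]
tool_rot: [[-0.973, 0.229, -0.002], [0.229, 0.973, 0.0], [0.002, 0.0, -1.0]]
contact_force: [0.6, 0.4, 0.2]
width: 0.0601
gripper_force: 0.0
```

Emit:
{"fn": "jog_arm", "kwargs": {"commands": [0, 0, 0.12, 25, -26, 0, 60, 0, 0, 0.24, 50, -52, 0, 60, 0, 0, 0.36, 75, -79, 0, 60, 0, 0, 0.48, 104, -109, 0, 60, 0, 0, 0.6, 104, -109, 0, 60]}}

```text
t: 24.85
position: [0.3492, -0.3038, 0.1116]
tool_rot: [[-0.67, 0.742, -0.0], [0.742, 0.67, -0.001], [-0.0, -0.001, -1.0]]
contact_force: [1.4, 0.5, -0.2]
width: 0.0602
gripper_force: 0.0
```

Emit:
{"fn": "jog_arm", "kwargs": {"commands": [0, 0, 0.1, 0, 0, 0, 60, 0, 0, 0.156, 0, 0, 20, 60, 0, 0, 0.156, 0, 0, 40, 60, 0, 0, 0.156, 0, 0, 40, 60, 0, 0, 0.156, 0, 0, 40, 60]}}

```text
t: 25.35
position: [0.3517, -0.3018, 0.0716]
tool_rot: [[-0.555, 0.832, -0.0], [0.832, 0.555, 0.001], [0.001, 0.0, -1.0]]
contact_force: [-0.3, 0.3, -0.9]
width: 0.0602
gripper_force: 0.0
```

Run:
```python
from h import *
s=get_image("side"); d=get_image("top"); S=arm.read_state();p=S["position"]; R=S["tool_rot"]; print(p,R.round(3))
print("delta tool mm",R[:2,:2].T@(np.array([351.5,-302.5])-p[:2]*1000), "yaw y",np.degrees(np.arctan2(R[1,1],R[0,1])))
h=hsv(d); print("four",square(d,rng(h,(0,0,150),(180,45,255)),323,173,21,.022))
cv2.imwrite("pics/g6.png",np.hstack([crop(d["pixels"],325,190,90,90,4),crop(s["pixels"],300,250,140,90,4)])[:,:,::-1])
```

```text
[ 0.35212145 -0.30264231  0.07257857] [[-0.555  0.832  0.001]
 [ 0.832  0.555 -0.001]
 [-0.002  0.    -1.   ]]
delta tool mm [ 0.46332431 -0.43792836] yaw y 33.71606931979392
four (array([ 606.7, -137.1]), -13.1, array([80.1, 84.3]))
```

View pics/g6.png

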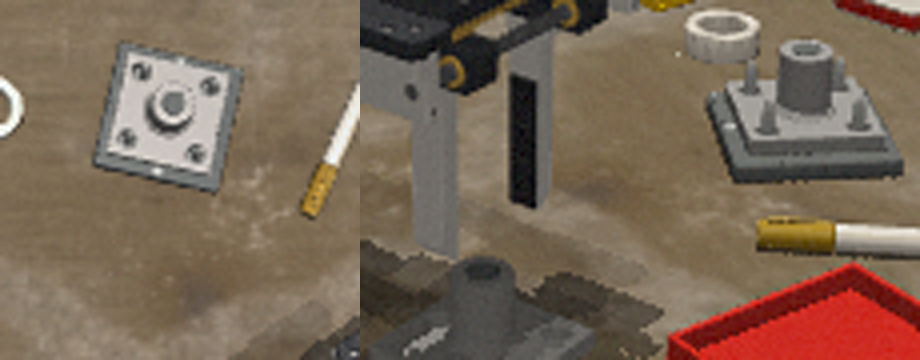

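The four-hole flange is seated flat, with all four studs through its holes. (That picture was 920 pixels wide, over the 800 limit, so later ones will be smaller.) Now gripping the three-hole flange.

Emit:
{"fn": "jog_arm", "kwargs": {"commands": [0, 0, 0, 0, 0, 30, 60, 0, 0, 0, 0, 0, 45, 60, 0, 0, 0, 0, 0, 52, 60, 0, 0, 0, 0, 0, 52, 60, 0, 0, 0, 0, 0, 52, 60]}}

```text
t: 25.95
position: [0.352, -0.3028, 0.0205]
tool_rot: [[-0.555, 0.832, 0.001], [0.832, 0.555, -0.002], [-0.002, 0.0, -1.0]]
contact_force: [-1.3, -0.1, 0.2]
width: 0.0603
gripper_force: 0.0
```

Emit:
{"fn": "jog_arm", "kwargs": {"commands": [0, 0, 0, 0, 0, 0, 25, 0, 0, 0, 0, 0, 0, 25, 0, 0, 0, 0, 0, 0, 25, 0, 0, 0, 0, 0, 0, 25, 0, 0, 0, 0, 0, 0, 25]}}

```text
t: 26.45
position: [0.3514, -0.3023, 0.0197]
tool_rot: [[-0.555, 0.832, -0.0], [0.832, 0.555, -0.0], [-0.0, -0.0, -1.0]]
contact_force: [-1.0, -0.0, 2.1]
width: 0.0307
gripper_force: 40.0
```

Emit:
{"fn": "jog_arm", "kwargs": {"commands": [0, 0, 0, 0, 0, 0, 25, 0, 0, 0, 0, 0, 0, 25, 0, 0, 0, 0, 0, -20, 25, 0, 0, 0, 0, 0, -50, 25, 0, 0, 0, 0, 0, -65, 25]}}

```text
t: 26.95
position: [0.3516, -0.3021, 0.0855]
tool_rot: [[-0.555, 0.832, 0.001], [0.832, 0.555, -0.001], [-0.001, 0.0, -1.0]]
contact_force: [0.3, -0.4, -3.1]
width: 0.0305
gripper_force: 40.0
```

Emit:
{"fn": "jog_arm", "kwargs": {"commands": [0, 0, 0.07, -30, 18, 0, 25, 0, 0, 0.14, -65, 39, 0, 25, 0, 0, 0.21, -100, 60, 0, 25, 0, 0, 0.26, -130, 77, 0, 25, 0, 0, 0.295, -153, 91, 0, 25]}}

```text
t: 27.45
position: [0.5131, -0.3788, 0.0828]
tool_rot: [[-0.287, 0.958, -0.001], [0.958, 0.287, 0.002], [0.002, -0.001, -1.0]]
contact_force: [0.5, 0.1, -3.5]
width: 0.0307
gripper_force: 40.0
```

Emit:
{"fn": "jog_arm", "kwargs": {"commands": [0, 0, 0, 0, 0, 0, 25, 0, 0, 0, 0, 0, 15, 25, 0, 0, 0, 0, 0, 30, 25, 0, 0, 0, 0, 0, 35, 25, 0, 0, 0, 0, 0, 35, 25]}}

```text
t: 27.95
position: [0.5102, -0.3774, 0.0471]
tool_rot: [[-0.289, 0.957, -0.003], [0.957, 0.289, 0.003], [0.004, -0.002, -1.0]]
contact_force: [-0.3, 0.6, -3.6]
width: 0.0303
gripper_force: 40.0
```

Emit:
{"fn": "jog_arm", "kwargs": {"commands": [0, 0, 0, 0, 0, 6, 25, 0, 0, 0, 0, 0, 12, 25, 0, 0, 0, 0, 0, 18, 25, 0, 0, 0, 0, 0, 23, 25, 0, 0, 0, 0, 0, 25, 25]}}

```text
t: 28.45
position: [0.5117, -0.3785, 0.0238]
tool_rot: [[-0.289, 0.957, -0.001], [0.957, 0.289, 0.001], [0.001, -0.001, -1.0]]
contact_force: [-3.5, 2.6, 3.4]
width: 0.0303
gripper_force: 40.0
```

Emit:
{"fn": "jog_arm", "kwargs": {"commands": [0, 0, 0, 0, 0, 1, 25, 0, 0, 0, 0, 0, 1, 25, 0, 0, 0, 0, 0, 1, 38, 0, 0, 0, 0, 0, 1, 50, 0, 0, 0, 0, 0, 1, 50]}}

```text
t: 28.95
position: [0.5125, -0.3794, 0.0241]
tool_rot: [[-0.289, 0.957, 0.001], [0.957, 0.289, -0.001], [-0.001, 0.001, -1.0]]
contact_force: [0.4, -0.4, 0.3]
width: 0.0487
gripper_force: 0.0
```

Emit:
{"fn": "jog_arm", "kwargs": {"commands": [0, 0, 0, 0, 0, 0, 50, 0, 0, 0, 0, 0, -15, 50, 0, 0, 0, 0, 0, -50, 50, 0, 0, 0, 0, 0, -90, 50, 0, 0, 0, 0, 0, -120, 50]}}

```text
t: 29.45
position: [0.5127, -0.3797, 0.1474]
tool_rot: [[-0.289, 0.957, 0.003], [0.957, 0.289, -0.003], [-0.003, 0.002, -1.0]]
contact_force: [1.0, 0.2, 0.8]
width: 0.0501
gripper_force: 0.0
```

Emit:
{"fn": "jog_arm", "kwargs": {"commands": [0, 0, 0, 45, 0, 0, 50, 0, 0, 0, 90, 0, 0, 50, 0, 0, 0, 120, 0, 0, 50, 0, 0, 0, 120, 0, 0, 50, 0, 0, 0, 120, 0, 0, 50]}}

```text
t: 29.95
position: [0.4778, -0.2643, 0.1448]
tool_rot: [[-0.29, 0.957, 0.002], [0.957, 0.29, -0.002], [-0.002, 0.001, -1.0]]
contact_force: [0.1, 0.1, -0.0]
width: 0.0503
gripper_force: 0.0
```

Run:
```python
from h import *
s=get_image("side"); d=get_image("top")
cv2.imwrite("pics/g7.png",np.vstack([np.hstack([crop(d["pixels"],u,v,80,80,3) for u,v in((151,208),(230,165),(401,202))]),np.hstack([crop(s["pixels"],u,v,80,80,3) for u,v in((240,170),(308,185),(350,295))])])[:,:,::-1])
```

```text
(no output)
```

View pics/g7.png

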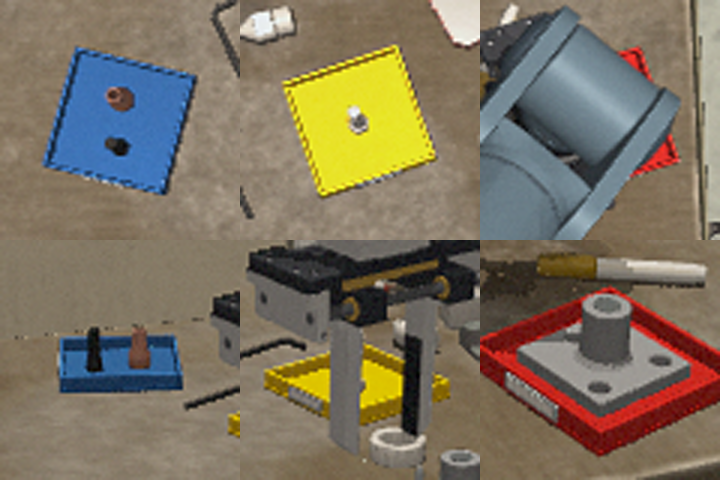

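The cup and cap stand upright in the blue tray, at (119,97) and (117,146) of the montage, and the bolt stands mid-yellow at (357,120). The three-hole flange lies flat in the middle of the red tray at (605,360), and the arm is clear of everything.

```bash
python3 -c "
from workcell import arm
print(arm.finish_job())"
```

```text
the job is handed in; nothing more can be done
None
```

I handed the job in at about 30 s on the robot's clock. The camera checks showed all five parts placed as asked, released and clear of the arm; `finish_job()` gave no verdict, and I viewed one check picture at 920 pixels wide, over the 800 limit.

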